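# Get the knock-out drawer ready on the coffee bar

### The job

The tray of coffee pods has been left standing open: first push it fully home, then hook a fingertip behind the front lip of the knock-out drawer (the wide one with the bar across it) and draw it out along its rail to its stop. Do it without gripping either tray's front, and leave the stirrer tray and everything else standing on the counter where it is. Finish with the hand clear.

Things in the scene. Friction and masses are not known exactly. Their poses are not given: they have to be found in the camera images.
- pod_roof (a point): POD TRAY: 125 mm wide unit, tray filled with rows of small round coffee pods: low steel unit, clear flat roof 200 mm deep, top 68 mm above the counter; one tray on a straight rail. Between roof edge and lip the tray is open above, 53 mm long when shut. This point: middle of the roof's front top edge, fixed; x points to the rear, z up.
- pod_lip_in (a point): Middle of the top edge of the INNER (rear) face of this tray's upright front lip, moving with the tray, 65 mm above the counter. x points level into the unit (the way it goes shut), y along the lip, z up. Lip 101 mm wide; front 12 mm thick in all. Behind it all in the tray is lower than 45 mm above the counter: a fingertip may reach 18 mm below the lip's top.
- pod_lip_out (a point): Middle of the top edge of the OUTER (front) face of this tray's front, 61 mm above the counter; the face runs down to 13 mm above the counter, 117 mm wide. Moves with the tray. Same axes as pod_lip_in.
- pod_tray (a joint): tray travel, m: 0 = fully home, 0.09 = at its end stop, grows as it comes out (along minus x of its lip points). Drags with about 2 N and stays where left; starts well open, 0.05 to 0.08
- knock_roof (a point): KNOCK-OUT DRAWER: the widest unit, 150 mm, an empty tray with one thick round rubber-covered bar across it, 45 mm behind the lip and 40 mm above the counter at its top: low steel unit, clear flat roof 200 mm deep, top 68 mm above the counter; one tray on a straight rail. Between roof edge and lip the tray is open above, 53 mm long when shut. This point: middle of the roof's front top edge, fixed; x points to the rear, z up.
- knock_lip_in (a point): Middle of the top edge of the INNER (rear) face of this tray's upright front lip, moving with the tray, 65 mm above the counter. x points level into the unit (the way it goes shut), y along the lip, z up. Lip 126 mm wide; front 12 mm thick in all. Behind it all in the tray is lower than 45 mm above the counter: a fingertip may reach 18 mm below the lip's top.
- knock_lip_out (a point): Middle of the top edge of the OUTER (front) face of this tray's front, 61 mm above the counter; the face runs down to 13 mm above the counter, 142 mm wide. Moves with the tray. Same axes as knock_lip_in.
- knock_tray (a joint): tray travel, m: 0 = fully home, 0.09 = at its end stop, grows as it comes out (along minus x of its lip points). Drags with about 2 N and stays where left; starts nearly shut, 0 to 0.012
- stir_roof (a point): STIRRER TRAY (leave alone): 125 mm wide unit, tray with lengthwise lanes of wooden stirrers: low steel unit, clear flat roof 200 mm deep, top 68 mm above the counter; one tray on a straight rail. Between roof edge and lip the tray is open above, 53 mm long when shut. This point: middle of the roof's front top edge, fixed; x points to the rear, z up.
- stir_lip_in (a point): Middle of the top edge of the INNER (rear) face of this tray's upright front lip, moving with the tray, 65 mm above the counter. x points level into the unit (the way it goes shut), y along the lip, z up. Lip 101 mm wide; front 12 mm thick in all. Behind it all in the tray is lower than 45 mm above the counter: a fingertip may reach 18 mm below the lip's top.
- stir_lip_out (a point): Middle of the top edge of the OUTER (front) face of this tray's front, 61 mm above the counter; the face runs down to 13 mm above the counter, 117 mm wide. Moves with the tray. Same axes as stir_lip_in.
- stir_tray (a joint): tray travel, m: 0 = fully home, 0.09 = at its end stop, grows as it comes out (along minus x of its lip points). Drags with about 2 N and stays where left; starts nearly shut; leave it alone
- espresso_cup: Bystander: white espresso cup with handle, 60 mm across, 55 mm high, standing in front of the units between two trays' paths. Origin: centre of the underside, z axis up.
- tamper: Bystander: coffee tamper (steel foot 54 mm across, wooden knob), 84 mm high, standing upright in front of the units between two trays' paths. Origin: centre of the underside, z axis up.
- milk_jug: Bystander: steel milk jug with handle, 82 mm across, 95 mm high, left of the units. Origin: centre of the underside, z axis up.
- beaker: Bystander: white handleless beaker, 74 mm across, 100 mm high, right of the units. Origin: centre of the underside, z axis up.
- spoon: Bystander: steel spoon, 150 mm long, lying crosswise, right of and in front of the units. Origin: grip centre line, underside.
- sugar_jar: Bystander: glass sugar jar with steel lid, 72 mm across, 90 mm high, left of and in front of the units. Origin: centre of the underside, z axis up.
- top_cup: Bystander: white cup with handle, 68 mm across, 55 mm high, standing on the stirrer unit's roof. Origin: centre of the underside, z axis up.

How it is judged:
By the outcome, as a careful person would: the job done as asked, in the order asked, and still so for the second after the job is handed in, with the robot touching nothing.
It also fails if it takes over 42 s, if anything falls off the work surface, if the arm or the gripper's body presses on something with over 40 N, if the wrist force passes 120 N, or if a joint passes its speed limit or range.

### The arm

A 6-joint arm with a two-finger parallel gripper is mounted at the origin on the work surface. World frame = base frame: x ahead of the robot, y to its left, z up, the work surface at z = 0. Lengths are in mm, angles in rad, forces in N, time in s.
With the tool pointing down it reaches from about 275 to 850 mm from the base axis. Payload 5.2 kg.
Tool frame: the origin (TCP) lies between the finger pads; the fingertips stand 25 mm ahead of it and the grasp point (between the pads) lies 6 mm ahead of it; z points along the fingers, y is the direction in which the jaws open and shut (so a half turn about z gives the same grasp; the last joint's range is limited). The gripper opens to 85 mm and grips with 20 to 120 N. Pads are 22 mm wide; open, the fingers measure 114 mm over their backs; the gripper's body (76 mm by 85 mm) begins 54 mm behind the grasp point. The pads swing forward as they close: fully open they stand 13 mm farther back than shut.
Start: joints at [0.959, 0.259, 1.535, -0, 1.348, -0.203], TCP at [218.609, 504.693, 256.31] pointing down, gripper open.
Joint ranges: [-3.14, 3.14], [-0.91, 2.08], [0.19, 2.58], [-1.22, 4.36], [0.22, 2.71], [-3.12, 3.12]. Speed limits (rad/s): [2.57, 2.57, 3.14, 3.14, 3.14, 3.14].

### API

Orientations are given as a unit quaternion [x, y, z, w].
In Python, from rig import robot, vision gives the robot as it stands. The module is installed in compiled form; this text tells all that it offers.
- The arm moves only by the tool arm_command, never from a script. Its argument "deltas" is a list that holds one entry, the list of rows, each a list of 4 numbers: the shift along the world's x, y, z in mm, then the turn about the world's z in degrees. A call has 1 to 20 rows; each row is the pose to reach, as a shift and turn from the pose commanded when the call began; what a row does not reach only later rows make up. A row lasts 1/8 s, in which the tool goes at most 62.5 mm and 10.7 degrees, less where a joint would pass 70% of its speed; a pose out of reach is approached as far as the arm can. A call with a gripper value outside its range is refused whole. "jaw" is the finger opening in mm, from 0 to 85.4, set as the call begins (left out, the last holds). The fingers move at their own pace and stop on an object; "squeeze" is the grip in N (left out, the last holds). Time passes only in rows, so rows that repeat a pose let the fingers close. It gives the time, the measured TCP pose, the force and the opening at its end, in the units of the state.
- robot.get_state(): the state, without advancing time (a new reading comes with each control period).
- vision.capture(name): name is "side" or "top"; returns a dict with "img" (420x560x3 uint8, red, green, blue), "mtx" (3x3 intrinsics, pixels), "position" and "rotation" of the camera in the world. Camera axes: x right, y down, z forward; pixel columns grow to the right and rows downward; lengths in mm; the calibration is good to about 2 mm. A picture is of the moment at which its call begins. There is no depth.
- robot.sign_off(): hands the job in, once; it reports no verdict.
The state is a dict: "clock": time; "joint_pos": joint angles; "qvel": joint speeds; "tau": joint torques, N m; "tool_pos": TCP position; "ee_rot": TCP orientation; "wrist_force": force on the tool from outside, world axes, zero at the start; "ft_torque": the same for the moment, N m; "gripper_width": opening from 0.0 (shut) to 1.0 (fully open).
Only numpy, scipy, OpenCV 4.12 (cv2) and the standard library are available. Lean on these libraries where they do the work, as an engineer would, in place of code of your own. Each camera call takes 0.05 s, during which the arm holds its last target. There are 200 camera calls.

## Working session

There is one attempt and no reset: what is moved stays moved. The work goes in short steps, Python scripts to look and compute and a tool call to move; the robot and the scene stay as the last step left them, time stands still between calls to the robot, and variables do not carry over. Pictures are saved under pics/ and viewed, about 8 in all and at most 12, crops included, and the job is handed in when it is done.

Besides the shell and the picture viewer there is one more tool, called after "Emit:" in YAML: its name, and indented under it one key for each argument. arm_command: Moves the arm, as the interface text tells. Its arguments: {"type":"object","properties":{"deltas":{"type":"array"},"jaw":{"type":"number"},"squeeze":{"type":"number"}},"required":["deltas"]}

```bash
mkdir -p pics; cat > h.py <<'E'
import numpy as np, cv2
from rig import robot, vision
def cap(n,f):
    c=vision.capture(n); cv2.imwrite('pics/'+f,c['img'][:,:,::-1]); 
    np.savez('pics/'+f+'.npz',**{k:c[k] for k in('img','mtx','position','rotation')}); return c
def R(c):
    r=np.array(c['rotation'],float)
    if r.shape==(3,3): return r
    from scipy.spatial.transform import Rotation as Q
    return Q.from_quat(r).as_matrix()
def ray(c,u,v,z):
    d=R(c)@np.linalg.solve(np.array(c['mtx']),[u,v,1.]); p=np.array(c['position'])
    return p+d*(z-p[2])/d[2]
def proj(c,P):
    q=np.array(c['mtx'])@(R(c).T@(np.array(P,float)-np.array(c['position']))); return q[:2]/q[2]
E
python3 - <<'E'
from h import *
for n in('top','side'):
    c=cap(n,n+'1.png'); print(n,c['position'],np.round(R(c),3).tolist(),c['mtx'])
print(robot.get_state())
E
```

```text
top [ 321.75425093   33.1360256  1158.6388721 ] [[-0.092, -0.974, 0.206], [-0.996, 0.089, -0.022], [0.003, -0.207, -0.978]] [[497.50966827   0.         269.71910204]
 [  0.         497.50966827 213.19882364]
 [  0.           0.           1.        ]]
side [516.77173073 892.76243744 740.37383584] [[-0.998, -0.02, 0.052], [-0.054, 0.608, -0.792], [-0.016, -0.794, -0.608]] [[464.21981739   0.         277.3591345 ]
 [  0.         464.21981739 220.9894253 ]
 [  0.           0.           1.        ]]
{'clock': 0.1, 'joint_pos': array([ 9.59224148e-01,  2.59270289e-01,  1.53593981e+00, -2.70310293e-05,
        1.34798132e+00, -2.02781758e-01]), 'qvel': array([ 0.0003266 , -0.00245113, -0.00246745,  0.00141064,  0.00035384,
       -0.00232674]), 'tau': array([ 2.26847871e-03, -4.46966457e+01, -2.91250741e+01, -2.87249431e-04,
        6.21214582e-03, -1.33874283e-05]), 'tool_pos': array([218.36042993, 504.34627097, 255.57126586]), 'ee_rot': array([ 2.02971997e-01,  9.79184216e-01, -7.39247865e-04, -3.04469647e-04]), 'wrist_force': array([ 1.15136809, -0.07254508,  0.49728068]), 'ft_torque': array([ 0.05982536, -0.01481615, -0.02715758]), 'gripper_width': 1.0010314368515498}
```

View pics/top1.png

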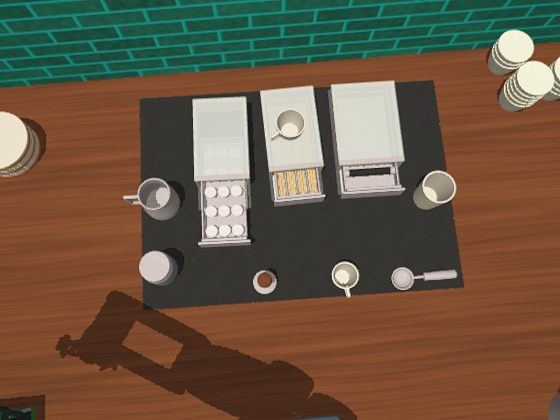

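View pics/side1.png

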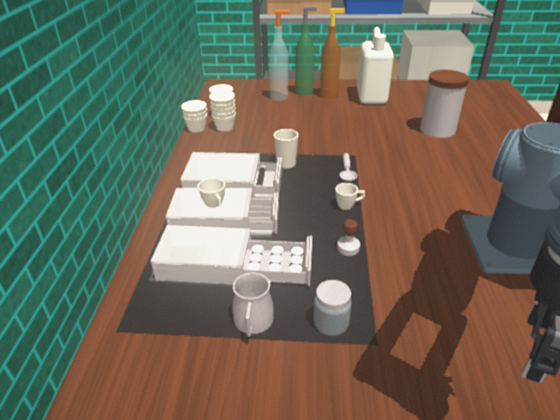

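The top picture shows the pod tray (left) open, with its lip near (224,241). The stirrer tray is in the middle with a cup on its roof, and the knock-out drawer is on the right, with its lip near (372,191). I'll enlarge the lips to measure them.

```bash
python3 - <<'E'
import cv2,numpy as np
i=cv2.imread('pics/top1.png')
a=cv2.resize(i[160:260,185:265],None,fx=5,fy=5,interpolation=cv2.INTER_CUBIC)
b=cv2.resize(i[140:205,325:410],None,fx=4.5,fy=4.5,interpolation=cv2.INTER_CUBIC)
H=max(a.shape[0],b.shape[0]); f=lambda x:cv2.copyMakeBorder(x,0,H-x.shape[0],0,0,cv2.BORDER_CONSTANT)
o=cv2.hconcat([f(a),f(b)]); print(o.shape,a.shape,b.shape); cv2.imwrite('pics/crop1.png',o)
E
```

```text
(500, 782, 3) (500, 400, 3) (292, 382, 3)
```

View pics/crop1.png

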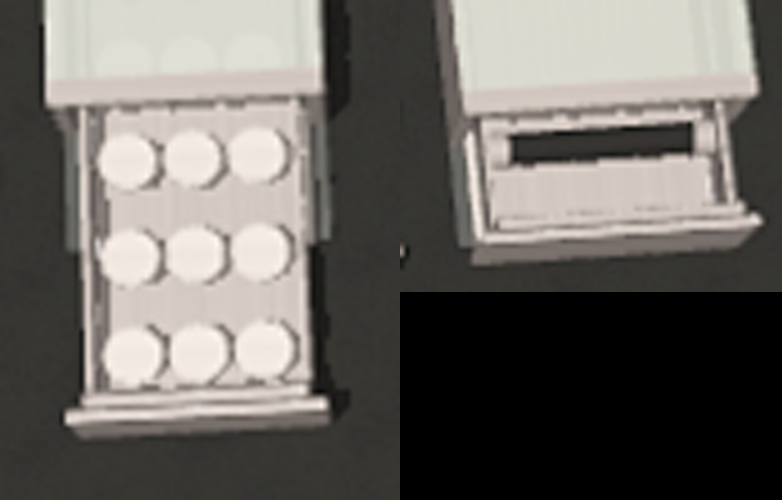

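```bash
cat > m.py <<'E'
from h import *
c=np.load('pics/top1.png.npz')
A=lambda x,y:(185+(x+.5)/5-.5,160+(y+.5)/5-.5); B=lambda x,y:(325+(x-400+.5)/4.5-.5,140+(y+.5)/4.5-.5)
for nm,f,z,p,q in [('podroof',A,68,(46,82),(326,69)),('podout',A,61,(66,422),(330,411)),('podlipin',A,65,(84,393),(310,383)),
  ('knroof',B,68,(462,92),(758,75)),('knout',B,61,(468,248),(762,222)),('knlipin',B,65,(497,224),(738,206))]:
    P,Q=ray(c,*f(*p),z),ray(c,*f(*q),z); d=P-Q
    print(nm,P.round(1),Q.round(1),'w',np.hypot(*d[:2]).round(1),'mid',((P+Q)/2).round(1),'yaw',np.degrees(np.arctan2(-d[0],d[1])).round(2))
for nm,uv,z in [('tamper',(265,286),0),('cup',(345,280),20),('jar',(157,270),90),('jug',(158,190),95),('stirL',(273,203),61),('stirR',(324,199),61)]: print(nm,ray(c,*uv,z).round(0))
E
python3 m.py
```

```text
podroof [653.2 172.6  68. ] [647.7  45.2  68. ] w 127.5 mid [650.4 108.9  68. ] yaw -2.45
podout [497.6 174.1  61. ] [491.8  56.7  61. ] w 117.5 mid [494.7 115.4  61. ] yaw -2.83
podlipin [509.2 164.8  65. ] [504.5  64.4  65. ] w 100.5 mid [506.8 114.6  65. ] yaw -2.67
knroof [ 661.  -159.8   68. ] [ 656.3 -311.5   68. ] w 151.8 mid [ 658.6 -235.7   68. ] yaw -1.78
knout [ 581.  -154.1   61. ] [ 580.9 -304.2   61. ] w 150.1 mid [ 580.9 -229.2   61. ] yaw -0.03
knlipin [ 591.1 -169.5   65. ] [ 589.3 -292.1   65. ] w 122.6 mid [ 590.2 -230.8   65. ] yaw -0.82
tamper [395.  34.   0.]
cup [ 391. -149.   20.]
jar [445. 261.  90.]
jug [620. 250.  95.]
stirL [576.  -1.  61.]
stirR [ 574. -117.   61.]
```

```bash
python3 - <<'E'
import cv2
i=cv2.imread('pics/side1.png')
a=cv2.resize(i[140:300,140:330],None,fx=4,fy=3.7,interpolation=cv2.INTER_CUBIC)
cv2.imwrite('pics/crop2.png',a)
E
python3 - <<'E'
from h import *
c=np.load('pics/top1.png.npz')
for nm,q in dict(kn=[(331,86),(394,82)],pod=[(193,100),(246,97)],).items(): print(nm,[ray(c,*p,68).round(1) for p in q])
E
```

```text
kn [array([ 844.8, -164.4,   68. ]), array([ 841.5, -314.7,   68. ])]
pod [array([838.8, 163.3,  68. ]), array([835.1,  38.5,  68. ])]
```

View pics/crop2.png

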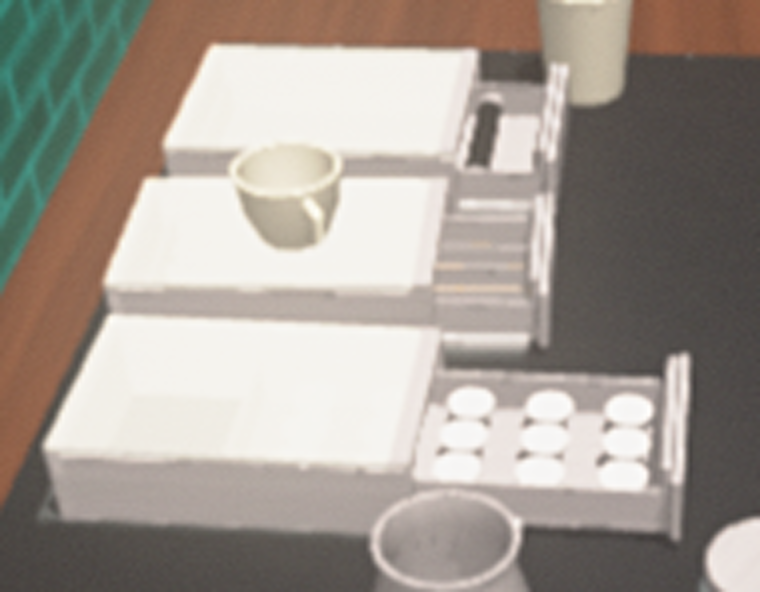

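Emit:
arm_command:
  deltas:
    - [[30, -50, -10, 3], [60, -100, -20, 6], [90, -150, -30, 9], [120, -200, -40, 12], [150, -250, -50, 15], [180, -300, -50, 18], [205, -345, -50, 21], [231, -387, -60, 21], [231, -387, -106, 21], [231, -387, -106, 21]]
  jaw: 0

```text
clock: 1.35
tool_pos: [446.9, 117.0, 147.5]
ee_rot: [0.022, 1.0, -0.0, -0.004]
wrist_force: [-0.5, 1.0, -0.1]
gripper_width: 0.003
```

The enlarged side picture shows the roofs' front strips belong to the roof top. That puts the roof edges about 8 mm further forward: pod travel about 78 mm, knock about 6 mm. Next I'll check where the closed fingertips are.

```bash
python3 - <<'E'
from h import *
c=cap('side','side2.png'); t=robot.get_state()['tool_pos']
img=c['img'][:,:,::-1].copy()
for dz in(-25,-38):
    for dy in (-14.5,14.5):
        u=proj(c,t+[0,dy,dz]); print(dz,u.round(1)); cv2.circle(img,tuple(int(round(x)) for x in u),1,(0,0,255) if dz==-25 else (0,255,0),-1)
u,v=map(int,proj(c,t)); cv2.imwrite('pics/crop3.png',cv2.resize(img[max(0,v-80):v+70,max(0,u-80):u+70],None,fx=4,fy=4,interpolation=cv2.INTER_NEAREST))
E
```

```text
-25 [333.6 226. ]
-25 [334.2 234.5]
-38 [333.2 230.7]
-38 [333.8 239.3]
```

View pics/crop3.png

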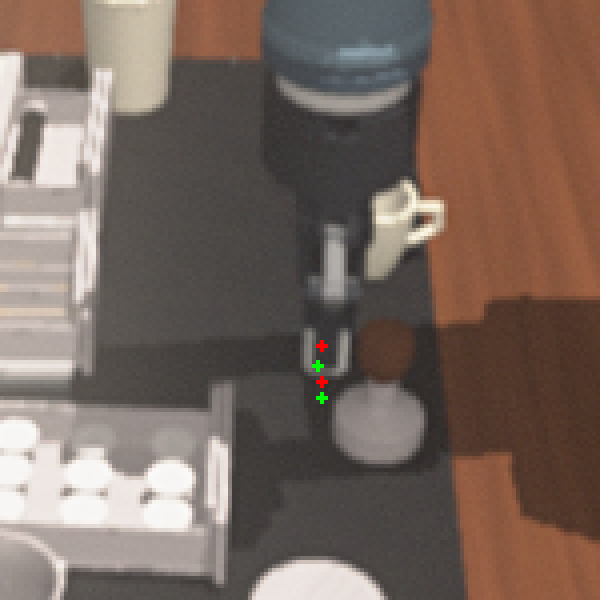

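The jaw markers match the 25 mm tip offset: the closed fingertips end near crop row 375, by the red marks. Now I'll descend and push.

Emit:
arm_command:
  deltas:
    - [[0, -1, -45, 0], [0, -1, -87, 0], [0, -1, -87, 0], [10, -1, -87, 0], [20, -2, -87, 0], [28, -2, -87, 0], [36, -2, -87, 0], [44, -3, -87, 0], [52, -3, -87, 0], [60, -3, -87, 0], [68, -4, -87, 0], [76, -4, -87, 0], [84, -4, -87, 0], [91, -5, -87, 0], [96, -5, -87, 0], [100, -5, -87, 0], [100, -5, -87, 0]]

```text
clock: 3.52
tool_pos: [550.4, 112.6, 63.4]
ee_rot: [0.021, 1.0, -0.0, 0.001]
wrist_force: [-1.0, 0.0, 0.3]
gripper_width: -0.004
```

Emit:
arm_command:
  deltas:
    - [[3, 0, 0, 0], [6, 0, 0, 0], [8, 0, 0, 0], [8, 0, 0, 0]]

```text
clock: 4.03
tool_pos: [558.1, 112.7, 63.4]
ee_rot: [0.021, 1.0, 0.0, 0.0]
wrist_force: [-0.6, 0.6, 0.1]
gripper_width: 0.0
```

Emit:
arm_command:
  deltas:
    - [[2, 0, 0, 0], [4, 0, 0, 0]]

```text
clock: 4.28
tool_pos: [561.6, 112.7, 63.4]
ee_rot: [0.021, 1.0, -0.0, -0.0]
wrist_force: [-2.7, -1.5, 0.4]
gripper_width: -0.001
```

Emit:
arm_command:
  deltas:
    - [[2, 0, 0, 0], [4, 0, 0, 0]]

```text
clock: 4.53
tool_pos: [563.8, 112.8, 63.1]
ee_rot: [0.021, 1.0, -0.0, -0.002]
wrist_force: [-10.3, -1.0, 7.8]
gripper_width: -0.003
```

Resistance is rising at the expected stop (x≈563). I'll press a little more to confirm.

Emit:
arm_command:
  deltas:
    - [[1.5, 0, 0, 0], [3, 0, 0, 0], [3, 0, 0, 0]]

```text
clock: 4.9
tool_pos: [563.9, 112.9, 62.9]
ee_rot: [0.021, 1.0, -0.0, -0.005]
wrist_force: [-16.0, -2.0, 12.5]
gripper_width: -0.003
```

Emit:
arm_command:
  deltas:
    - [[-15, 0, 0, 0], [-40, 0, 0, 0], [-45, 0, 50, 0], [-45, 0, 107, 0], [-35, -40, 107, 0], [-25, -90, 107, 1], [-10, -150, 107, 1], [10, -210, 107, 1], [30, -270, 107, 1], [40, -320, 107, 1], [44, -344, 107, 1], [44, -344, 107, 1], [44, -344, 107, 1]]

```text
clock: 6.52
tool_pos: [612.5, -229.7, 170.2]
ee_rot: [0.012, 1.0, 0.001, -0.0]
wrist_force: [-0.4, 1.3, 0.2]
gripper_width: -0.002
```

```bash
python3 - <<'E'
from h import *
c=cap('side','side3.png'); d=cap('top','top3.png'); print(robot.get_state()['tool_pos'])
a=cv2.resize(c['img'][140:300,140:330,::-1],(560,472),interpolation=cv2.INTER_CUBIC)
cv2.imwrite('pics/crop4.png',a)
E
```

```text
[ 612.62449118 -229.33641803  170.50187758]
```

View pics/crop4.png

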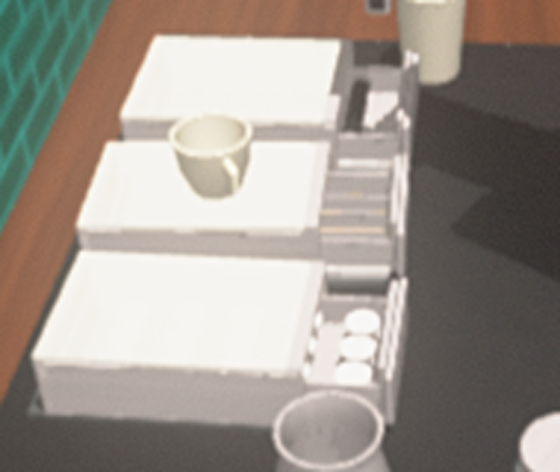

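The pod tray is shut, with its lip level with the stirrer tray's. Now I'll lower the tip behind the knock lip, stopping about 14 mm below its top.

Emit:
arm_command:
  deltas:
    - [[0, 0, -40, 0], [0, 0, -75, 0], [0, 0, -85, 0], [0, 0, -92, 0], [0, 0, -94, 0], [0, 0, -94, 0]]

```text
clock: 7.38
tool_pos: [613.2, -231.6, 77.4]
ee_rot: [0.012, 1.0, -0.0, 0.001]
wrist_force: [0.1, 0.5, 0.5]
gripper_width: -0.003
```

Emit:
arm_command:
  deltas:
    - [[-4, 0, 0, 0], [-8, 0, 0, 0], [-12, 0.5, 0, 0], [-16, 0.5, 0, 0], [-20, 0.5, 0, 0]]

```text
clock: 8.0
tool_pos: [592.8, -231.2, 76.8]
ee_rot: [0.012, 1.0, -0.0, 0.001]
wrist_force: [2.5, -1.8, 1.5]
gripper_width: 0.004
```

```bash
python3 - <<'E'
from h import *
c=cap('side','side4.png'); d=cap('top','top4.png')
a=cv2.resize(c['img'][130:240,160:300,::-1],(560,440),interpolation=cv2.INTER_CUBIC)
cv2.imwrite('pics/crop5.png',a)
E
```

```text
(no output)
```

View pics/crop5.png

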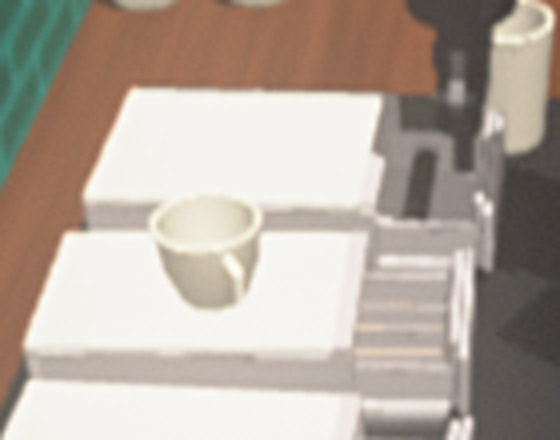

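The tip is behind the lip and the drawer is following with about 2.5 N of drag. I'll draw it out.

Emit:
arm_command:
  deltas:
    - [[-6, 0, 0, 0], [-12, 0.5, 0, 0], [-18, 0.5, 0, 0], [-24, 0.5, 0, 0], [-30, 1, 0, 0], [-36, 1, 0, 0], [-42, 1, 0, 0], [-48, 1.5, 0, 0], [-54, 1.5, 0, 0], [-60, 2, 0, 0], [-64, 2, 0, 0]]

```text
clock: 9.48
tool_pos: [528.1, -228.7, 76.2]
ee_rot: [0.012, 1.0, 0.0, -0.0]
wrist_force: [1.8, -1.1, 1.1]
gripper_width: 0.003
```

Emit:
arm_command:
  deltas:
    - [[-2, 0, 0, 0], [-4, 0, 0, 0], [-6, 0, 0, 0]]

```text
clock: 9.85
tool_pos: [522.5, -228.6, 76.2]
ee_rot: [0.012, 1.0, 0.0, -0.0]
wrist_force: [2.4, -0.1, -0.1]
gripper_width: -0.003
```

Emit:
arm_command:
  deltas:
    - [[-2, 0, 0, 0], [-4, 0, 0, 0]]

```text
clock: 10.1
tool_pos: [518.4, -228.5, 76.2]
ee_rot: [0.012, 1.0, 0.0, -0.0]
wrist_force: [1.8, 1.1, 0.2]
gripper_width: 0.001
```

Emit:
arm_command:
  deltas:
    - [[-2, 0, 0, 0], [-4, 0, 0, 0]]

```text
clock: 10.35
tool_pos: [516.1, -228.5, 76.3]
ee_rot: [0.013, 1.0, 0.0, 0.002]
wrist_force: [11.3, 3.6, -6.4]
gripper_width: 0.003
```

Emit:
arm_command:
  deltas:
    - [[-2, 0, 0, 0], [-3, 0, 0, 0]]

```text
clock: 10.6
tool_pos: [515.9, -228.5, 76.4]
ee_rot: [0.013, 1.0, -0.0, 0.005]
wrist_force: [20.4, 5.9, -10.9]
gripper_width: 0.0
```

The stop is solid (20 N, no further motion). I'll ease off the lip, lift and retreat.

Emit:
arm_command:
  deltas:
    - [[5, 0, 0, 0], [14, 0, 0, 0], [14, 0, 0, 0], [14, 0, 30, 0], [14, 0, 80, 0], [14, 0, 150, 0], [-10, 40, 170, 0], [-60, 80, 180, 0], [-110, 120, 180, 0], [-150, 170, 180, 0], [-160, 220, 180, 0], [-160, 230, 180, 0], [-160, 230, 180, 0]]

```text
clock: 12.22
tool_pos: [351.8, 1.2, 256.6]
ee_rot: [0.011, 1.0, -0.0, 0.0]
wrist_force: [0.1, -0.1, -0.8]
gripper_width: 0.004
```

```bash
python3 - <<'E'
from h import *
a=cap('top','top5.png')['img'];b=cap('side','side5.png')['img']
cv2.imwrite('pics/both.png',cv2.vconcat([a[70:310,110:480],b[60:340,120:490]])[:,:,::-1])
s=robot.get_state(); print(s['clock'],s['tool_pos'],s['wrist_force'])
E
```

```text
12.325 [3.52206855e+02 2.57081496e-01 2.56361898e+02] [0.58896909 0.66831307 0.34058188]
```

View pics/both.png

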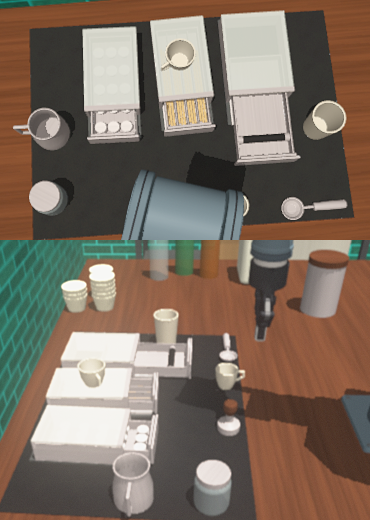

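The pod tray is shut, the knock-out drawer is out and the hand is clear. One numeric check that everything else stayed put, then I'll hand in.

```bash
python3 - <<'E'
from h import *
g=lambda f:cv2.cvtColor(np.load('pics/'+f+'.npz')['img'],cv2.COLOR_RGB2GRAY)
def sh(n,a,b,boxes):
    A,B=g(a),g(b)
    for k,(x0,x1,y0,y1) in boxes.items():
        r=cv2.matchTemplate(B[y0-6:y1+6,x0-6:x1+6],A[y0:y1,x0:x1],cv2.TM_CCOEFF_NORMED); _,m,_,l=cv2.minMaxLoc(r); print(n,k,l[0]-6,l[1]-6,round(m,3))
sh('side','side1.png','side5.png',dict(stir=(215,275,190,230),topcup=(195,230,178,210),tamper=(335,362,218,258),cup=(333,368,182,212),jug=(230,275,274,332),jar=(312,353,282,334),beaker=(272,300,130,148),spoon=(338,358,152,182)))
sh('top','top1.png','top3.png',dict(stir=(268,328,165,206),))
E
```

```text
side stir 0 0 0.999
side topcup 0 0 0.999
side tamper 0 0 0.994
side cup 0 0 0.946
side jug 0 0 0.989
side jar 0 0 0.999
side beaker 0 0 0.999
side spoon 0 0 1.0
top stir 0 0 1.0
```

```bash
python3 -c "
from rig import robot
robot.sign_off()"
```

```text
the job is handed in; nothing more can be done
```

The pod tray is fully home and the knock-out drawer is drawn out to its stop. I handed the job in at about 12.3 s of the 42 s allowed.

- **Pod tray:** I pushed it shut from outside with closed fingertips. It stopped hard, with force rising to 16 N and no further motion. The lip then sat at x≈587, about 53 mm in front of the roof edge, as it should when shut.
- **Knock-out drawer:** I hooked a fingertip about 14 mm below the lip's top and drew it out. It ran at about 2 N of drag to a firm stop, at 20 N with no further motion. I then eased off the lip and lifted clear.
- **Last checks:** The final pictures show the pod tray shut, the drawer out and the hand clear. Every object I compared before and after had shifted 0 px: the stirrer tray, top cup, tamper, espresso cup, jug, jar, beaker and spoon.
- **One disagreement:** My first reading of the roof edges was about 8 mm too far back, which gave impossible tray travels. I corrected it from the roof depth, and the stops agreed with the corrected figures.

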